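# Pop the charged battery off its sloping charger and catch it

## Robot

A 7-joint arm with a two-finger parallel gripper is mounted at the origin on the work surface. World frame = base frame: x ahead of the robot, y to its left, z up, the work surface at z = 0. Lengths are in m, angles in rad, forces in N, time in s.
With the tool pointing down it reaches from about 0.375 to 0.925 m from the base axis. Payload 3.1 kg.
Tool frame: the origin (TCP) lies midway between the tips of the shut fingers; the grasp point (between the pads) lies 19 mm behind it; z points along the fingers, y is the line along which they close (so a half turn about z gives the same grasp; the last joint's range is limited). The gripper opens to 85 mm and grips with 20 to 120 N. Pads are 22 mm wide; open, the fingers measure 114 mm over their backs; the gripper's body (76 mm by 85 mm) begins 54 mm behind the grasp point. The pads swing forward as they close: fully open they stand 13 mm farther back than shut.
Start: joints at [-1.403, 0.383, 0.044, 1.598, -0.018, 1.161, -0.05], TCP at [0.171, 0.627, 0.231] pointing down, gripper open.
Joint ranges: [-2.61, 2.61], [-0.41, 2.15], [-1.48, 1.57], [0, 2.5], [-1.57, 4.71], [0.05, 1.97], [-2.85, 2.85]. Speed limits (rad/s): [2.79, 2.79, 3.14, 3.14, 3.14, 3.14, 3.14].

## Interface

Orientations are given as a unit quaternion [w, x, y, z].
In Python, from rig import bot gives the robot as it stands.
- The arm moves only by the tool servo_tool, never from a script. Its argument "increments" is a list of rows, each a list of 6 numbers: the shift along the tool's x, y, z in mm, then the turn, a rotation vector about the tool's x, y, z in rad. A call has 1 to 5 rows; each row is the pose to reach, as a shift and turn from the pose commanded when the call began, along the tool's axes at that moment; what a row does not reach only later rows make up. A row lasts 1/12 s, in which the tool goes at most 41.7 mm and 7.16 degrees, less where a joint would pass 70% of its speed; a pose out of reach is approached as far as the arm can. A call with a gripper value outside its range is refused whole. "hand" is the finger opening in mm, from 0 to 85.4, set as the call begins (left out, the last holds). The fingers move at their own pace and stop on an object; the grip force is fixed at half the most. Time passes only in rows, so rows that repeat a pose let the fingers close. It gives the time, the measured TCP pose, the force, the opening and the grip force at its end, in the units of the state.
- bot.get_state(): the state, without advancing time (a new reading comes with each control period).
- bot.camera(name): name is "scene" or "top" or "wrist"; returns the picture (420x560x3 uint8, blue, green, red); there is no depth.
- bot.get_calibration(name): a dict with "fx", "fy", "cx", "cy" (pixels), "k1" (the pictures are not rectified: a ray, as slopes to the right and down, at radius r is drawn at 1 + k1 r^2 times it, then the intrinsics apply), "rvec" (rotation vector, rad) and "tvec" (3), from world to camera coordinates, as OpenCV has them. Camera axes: x right, y down, z forward; pixel columns grow to the right and rows downward; lengths in m; the calibration is good to about 2 mm. A picture is of the moment at which its call begins: read the wrist's pose just before it. get_calibration takes no time and is no camera call; for the wrist camera it gives the pose at the moment of the call.
- bot.close_job(): hands the job in; it is judged then, once.
The state is a dict: "time": time; "joint_pos": joint angles; "qvel": joint speeds; "joint_torque": joint torques, N m; "eef_pos": TCP position; "orientation": TCP orientation; "wrist_force": force on the tool from outside, world axes, zero at the start; "ft_torque": the same for the moment, N m; "gripper_width": finger opening in m; "finger_force": force on a finger pad.
Only numpy, scipy, OpenCV 4.12 (cv2) and the standard library are available. Lean on these libraries where they do the work, as an engineer would, in place of code of your own. Each camera call takes 0.05 s, during which the arm holds its last target. There are 200 camera calls.

## Task

The tall battery pack is charged: press its charger's release key down with one finger so that the spring pops the pack off its contacts, and trap the pack with the other finger before it slides off the sloping tray. Finish while holding it so: one finger still on the key, the other stopping the pack, which lies still and flat with the whole of it on the tray and at least 15 mm down from where it was latched. Only touch, do not pick anything up; leave the slim pack latched in the other charger and everything else where it is.

Things in the scene. Friction and masses are not known exactly. Their poses are not given: they have to be found in the camera images.
- tall_dock: Fixed grey charger of the tall pack: tray 237 mm long, 91 wide, sloping 14 degrees down to its front, 8 mm side rails, 40 mm contact block at the high rear. Origin: on the worktop under the tray's middle; x level from low front to high rear, y left, z up. Front lip: x -115, z 10 mm. Key housing right of the tray: x -115 to -48, y -46 to -81, top z 30 mm. It may stand left or right of the other.
- tall_key: Its release key: black ribbed push key, level top 30 mm (x) by 26 mm. Origin: centre of the top, as built x -78, y -63, z 39 mm of its charger, same axes. Goes straight down 7 mm to a stop against a spring (1.2 N, 3 N at the stop, under 1 N more to free the pack). It carries the steel catch tooth, 5 mm high, that holds the pack's front; the pack is free when the key is about 5.5 mm down.
- tall_tray (a point): Tray of the tall pack: origin on its surface at the middle of the low front lip; x up the slope, y left, z square off the tray. The latched pack's front face is at x = 84 mm, the key beside x = 38 mm, where the tray surface is 20 mm above the worktop: a fingertip level with the pressed key (32 mm) stands clear of the tray and in the pack's way.
- tall_pack: Tall battery pack, dark with a grey top: 100 mm long (x, along the tray), 76 wide, 50 high (its front 16 mm a nose only 24 high), 0.6 kg, loose between the catch tooth and a sprung ejector plate (7 N, 18 mm stroke). Freed, it pops towards the front, slides on at about 0.3 m/s and is over the lip of the slippery tray within 0.3 to 0.5 s unless a finger is in its way. Origin: centre of its underside; x to the rear, z square off the tray.
- tall_pack_front (a point): Middle of the lower front edge of the tall pack; its front face (the nose) is 76 mm wide and rises 24 mm from here, square off the tray, so its top edge leans 6 mm further forward than this edge.
- slim_dock: The other charger, the same in every measure, with the slim pack; same frame. Leave it alone.
- slim_pack: The slim battery pack: as the tall one but only 24 mm high overall, latched in the other charger. Must stay latched. Origin: centre of its underside.
- peg_a: Wooden clothes peg, 72 x 10 x 12 mm, lying between the chargers. Origin: centre of its underside.
- peg_b: Wooden clothes peg, 72 x 10 x 12 mm, lying nearer the robot. Origin: centre of its underside.
- radiator_key: Small brass T-shaped radiator key, about 42 x 40 x 8 mm, lying between the chargers. Origin: underside.
- screwdriver: Screwdriver lying nearer the robot. Origin: underside.
- softener: Standing bottle, 72 mm across, 210 mm high. Origin: centre of its underside.
- torch: Black torch standing on its lens, 60 mm across, 160 mm high. Origin: centre of its underside.
- scoop_cup: Clear measuring cup, 84 mm across, 85 mm high. Origin: centre of its underside.
- tape: Roll of tape lying flat, 84 mm across, 25 mm high. Origin: centre of its underside.
Not all that is in view belongs to the job. What is shaped like the tall_pack but blue or green is not meant.

How it is judged:
On the way, in this order (a step that is already met when the one before it is completed fails the run):
1. the tall pack's release key is pressed at least 4 mm down by a finger (z of tall_key in the frame of tall_dock below 0.035 m and contact force between the fingers and tall_key above 0.3 N).
2. the popped pack is stopped on the tray by a finger while a finger is on the key (x of tall_pack_front in the frame of tall_tray between 0.003 and 0.071 m and contact force between the fingers and tall_pack above 0.15 N and contact force between the fingers and tall_key above 0.3 N and linear speed of tall_pack below 0.02 m/s and angular speed of tall_pack below 0.2 rad/s), for 0.3 s.
At the end, for the whole second after the job is handed in: Tall pack still and flat on its tray (8 mm, 0.12 rad), its front edge 13 to 81 mm down the slope from latched, so 3 mm or more inside the lip; fingers bear on the pack (over 0.15 N) and on its key (over 0.3 N), key at least 4 mm down; slim pack within 5 mm of its place (all of step 2 and z of tall_pack_front in the frame of tall_tray below 0.008 m and angle between the z axis of tall_pack and the z axis of tall_tray, either way round below 0.12 rad and z of tall_key in the frame of tall_dock below 0.035 m and distance of slim_pack from where it was at the start of the episode below 0.005 m); the arm keeps its last pose, push and grip.
It fails at once if the tall pack slid more than 3 mm over the front lip of its tray (x of tall_pack_front in the frame of tall_tray below -0.003 m).
It fails at once if the tall pack was lifted (its front edge, or its middle, more than 15 mm off the tray surface) (z of any of tall_pack_front, tall_pack in the frame of tall_tray above 0.015 m).
It fails at once if the slim pack was moved more than 5 mm (distance of slim_pack from where it was at the start of the episode above 0.005 m).
It fails at once if one of the things standing about was moved more than 20 mm (distance of any of peg_a, peg_b, radiator_key, screwdriver, softener, torch, scoop_cup, tape from where it was at the start of the episode above 0.02 m).
It also fails if it takes over 29 s, if anything falls off the work surface, if the arm or the gripper's body presses on something with over 40 N, if the wrist force passes 120 N, or if a joint passes its speed limit or range.

## Working session

There is one attempt and no reset: what is moved stays moved. The work goes in short steps, Python scripts to look and compute and a tool call to move; the robot and the scene stay as the last step left them, time stands still between calls to the robot, and variables do not carry over. Pictures are saved under pics/ and viewed, at most 10 in all, crops included, and the job is handed in when it is done.

Besides the shell and the picture viewer there is one more tool, called after "Request:" by a JSON object that holds its "op" and its "data", one argument or row to a line. servo_tool: Moves the arm, as the interface text tells. Its arguments: {"type":"object","properties":{"increments":{"type":"array"},"hand":{"type":"number"}},"required":["increments"]}

```bash
mkdir -p pics; cat > h.py <<'E'
import numpy as np, cv2
from scipy.spatial.transform import Rotation as R
from rig import bot
def ray(c,uv):
    x=(np.array(uv,float)-[c['cx'],c['cy']])/[c['fx'],c['fy']]
    s=x.copy()
    for _ in range(20): s=x/(1+c['k1']*(s@s))
    M=R.from_rotvec(np.ravel(c['rvec'])).as_matrix(); t=np.ravel(c['tvec'])
    return -M.T@t, M.T@np.array([s[0],s[1],1.])
def onz(c,uv,z):
    o,d=ray(c,uv); return o+d*(z-o[2])/d[2]
def proj(c,p):
    M=R.from_rotvec(np.ravel(c['rvec'])).as_matrix(); q=M@np.array(p,float)+np.ravel(c['tvec']); s=q[:2]/q[2]
    return s*(1+c['k1']*(s@s))*[c['fx'],c['fy']]+[c['cx'],c['cy']]
E
python3 - <<'E'
from h import *
for n in ['scene','top']:
    cv2.imwrite(f'pics/{n}0.png',bot.camera(n)); c=bot.get_calibration(n)
    print(n,{k:np.round(v,3).tolist() for k,v in c.items()}, ray(c,(280,210)))
s=bot.get_state();print(s['eef_pos'],s['orientation'],s['wrist_force'],s['time'])
E
```

```text
scene {'fx': 520.642, 'fy': 520.642, 'cx': 279.284, 'cy': 203.946, 'k1': -0.199, 'rvec': [1.604, 1.967, -0.775], 'tvec': [0.1, -0.323, 1.731]} (array([1.42488164, 0.16614058, 1.0253093 ]), array([-0.6721718 , -0.12107462, -0.7305225 ]))
top {'fx': 404.132, 'fy': 404.132, 'cx': 276.049, 'cy': 210.648, 'k1': 0.019, 'rvec': [2.184, -2.2, 0.075], 'tvec': [0.01, 0.523, 1.134]} (array([0.45080351, 0.01244183, 1.16482173]), array([ 0.06454017, -0.01493059, -0.99785259]))
[0.17051382 0.6263389  0.22997648] [-9.85261732e-05  1.32462426e-01  9.91187264e-01 -1.22655685e-03] [ 0.02318105 -0.02915325  0.09668767] 0.1
```

View pics/scene0.png

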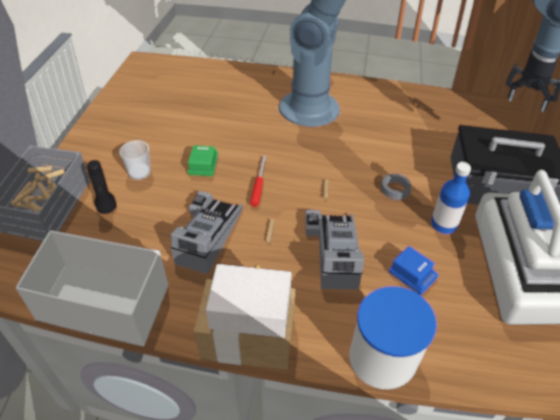

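View pics/top0.png

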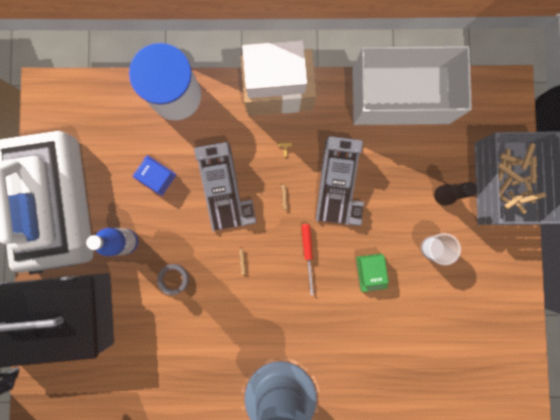

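The robot stands at the bottom of the top view. Two grey chargers are visible, left at top (218,186) and scene (340,248), right at top (340,181) and scene (208,230), with keys at top (247,211) and (356,211). The blue box at top (153,175) and the green box at (373,272) are decoys. I'll take one close crop to tell tall from slim.

```bash
python3 - <<'E'
import cv2,numpy as np
s=cv2.imread('pics/scene0.png');t=cv2.imread('pics/top0.png')
a=cv2.resize(s[180:300,160:380],(792,432),interpolation=3)
cv2.imwrite('pics/cs.png',a)
b=cv2.resize(t[130:240,180:380],(800,440),interpolation=3)
cv2.imwrite('pics/ct.png',b)
E
```

```text
(no output)
```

View pics/cs.png

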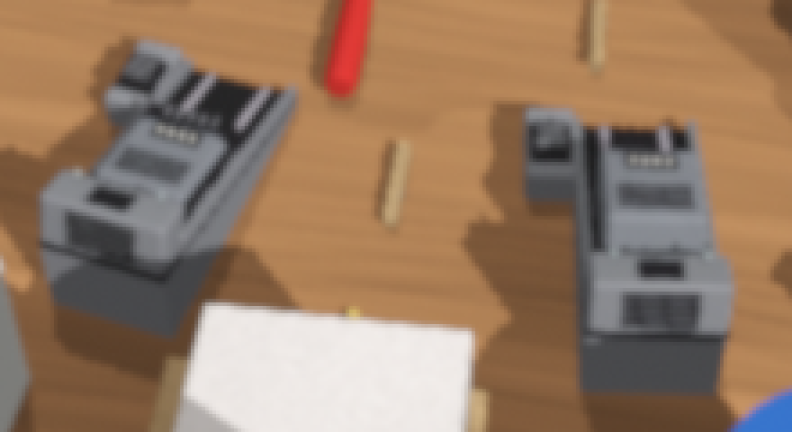

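View pics/ct.png

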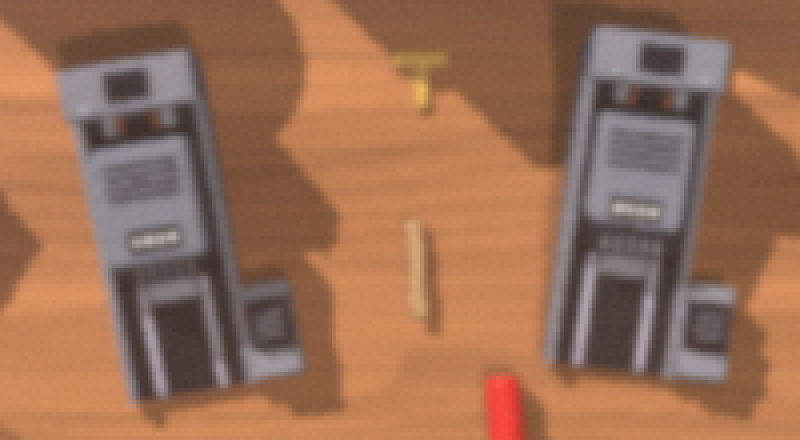

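The left pack hides its own nose and tray front in the scene view, while the right pack's whole tray and nose show. So left is probably the tall one. I'll check that with numbers.

```bash
python3 - <<'E'
from h import *
ct,cs=bot.get_calibration('top'),bot.get_calibration('scene')
T=lambda u,v:(180+u/4-.375,130+v/4-.375)
S=lambda u,v:(160+u/3.6-.36,180+v/3.6-.36)
for n,key,hc,lip,ks,led,leds in [('L',(269,322),(303,370),(133,402),(550,137),(155,239),(651,160)),('R',(708,325),(725,380),(547,362),(140,68),(635,210),(178,133))]:
    k=onz(ct,T(*key),.039); h=onz(ct,T(*hc),.030); l=onz(ct,T(*lip),.016)
    ks_=onz(cs,S(*ks),.039)
    d=l-h; yaw=np.arctan2(-d[0],d[1])
    # triangulate LED strip on pack top
    o1,d1=ray(ct,T(*led));o2,d2=ray(cs,S(*leds))
    st=np.linalg.lstsq(np.c_[d1,-d2],o2-o1,rcond=None)[0]
    print(n,'key',k,ks_,'front',h,l,'yaw',np.degrees(yaw),np.linalg.norm(d),'LED',o1+d1*st[0],o2+d2*st[1])
E
```

```text
L key [0.52394318 0.08803422 0.039     ] [0.52649097 0.08919568 0.039     ] front [0.49059091 0.06488575 0.03      ] [0.46929517 0.18611437 0.016     ] yaw 9.963266808919252 0.12387851213120184 LED [0.57708378 0.16093737 0.08687625] [0.57683339 0.16274572 0.08709603]
R key [ 0.51961561 -0.21830007  0.039     ] [ 0.52176693 -0.21678507  0.039     ] front [ 0.4813996  -0.23128605  0.03      ] [ 0.49549087 -0.10799657  0.016     ] yaw -6.5202804057956 0.1248793770681042 LED [ 0.59772665 -0.16508138  0.06178528] [ 0.59736192 -0.16307866  0.06141438]
```

L's LED strip is at z = 87 mm and R's is at 61 mm, so the left charger (key at about 0.525, 0.089, yaw about 10°) holds the tall pack. I'll go up and over the bottle to it.

Request:
{"op": "servo_tool", "data": {
  "increments": [
    [0, 0, -40, 0, 0, 0],
    [0, 0, -80, 0, 0, 0],
    [-30, -25, -80, 0, 0, 0],
    [-60, -50, -80, 0, 0, 0],
    [-92, -77, -80, 0, 0, 0]
  ],
  "hand": 48
}}

```text
time: 0.52
eef_pos: [0.2388, 0.5288, 0.3118]
orientation: [0.0, 0.131, 0.991, 0.001]
wrist_force: [1.3, 0.2, -0.2]
gripper_width: 0.0481
finger_force: 0.0
```

Request:
{"op": "servo_tool", "data": {
  "increments": [
    [-30, -26, 0, 0, 0, 0],
    [-61, -52, 0, 0, 0, 0],
    [-92, -78, 0, 0, 0, 0],
    [-123, -104, 0, 0, 0, 0],
    [-154, -130, 0, 0, 0, 0]
  ]
}}

```text
time: 0.93
eef_pos: [0.3541, 0.3608, 0.3108]
orientation: [-0.0, 0.132, 0.991, -0.0]
wrist_force: [0.9, 0.8, 0.4]
gripper_width: 0.0481
finger_force: 0.0
```

Request:
{"op": "servo_tool", "data": {
  "increments": [
    [-31, -26, 0, 0, 0, -0.09],
    [-62, -52, 0, 0, 0, -0.18],
    [-93, -78, 0, 0, 0, -0.27],
    [-124, -104, 0, 0, 0, -0.36],
    [-154, -130, 0, 0, 0, -0.44]
  ]
}}

```text
time: 1.35
eef_pos: [0.4685, 0.195, 0.311]
orientation: [-0.0, -0.089, 0.996, 0.0]
wrist_force: [0.6, 1.2, -0.3]
gripper_width: 0.048
finger_force: 0.0
```

Request:
{"op": "servo_tool", "data": {
  "increments": [
    [-12, -28, 0, 0, 0, 0],
    [-24, -56, 0, 0, 0, 0],
    [-37, -84, 30, 0, 0, 0],
    [-37, -84, 65, 0, 0, 0],
    [-37, -84, 100, 0, 0, 0]
  ]
}}

```text
time: 1.77
eef_pos: [0.5209, 0.1177, 0.211]
orientation: [0.002, -0.084, 0.996, 0.0]
wrist_force: [0.1, 1.1, -1.7]
gripper_width: 0.0481
finger_force: 0.0
```

```bash
python3 - <<'E'
from h import *
import json
s=bot.get_state();c=bot.get_calibration('wrist')
im=bot.camera('wrist')
cv2.imwrite('pics/w1.png',im);json.dump({k:np.ravel(v).tolist() if np.ndim(v) else float(v) for k,v in c.items()},open('w1.json','w'))
print(s['eef_pos'],s['orientation'],s['wrist_force'],ray(c,(280,210)))
E
```

```text
[0.52089877 0.11769988 0.21100233] [ 1.57936534e-03 -8.40347718e-02  9.96461571e-01  1.02869172e-05] [ 0.14419223  1.12820413 -1.71005806] (array([0.45438676, 0.10807394, 0.35433496]), array([ 0.27164452,  0.0484596 , -0.96120797]))
```

View pics/w1.png

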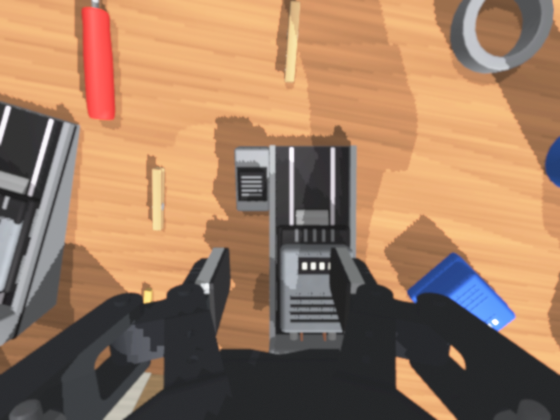

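The wrist view shows the key at (252,185), the front lip from (270,147) to (355,147), and the fingertips at (218,255) and (345,255).

```bash
python3 - <<'E'
from h import *
import json
c=json.load(open('w1.json'));im=cv2.imread('pics/w1.png')
g=cv2.cvtColor(im,cv2.COLOR_BGR2GRAY)
m=(g[155:215,230:275]<62).astype(np.uint8)
n,l,st,ce=cv2.connectedComponentsWithStats(cv2.morphologyEx(m,cv2.MORPH_CLOSE,np.ones((5,5))))
for i in range(1,n):
    if st[i,4]>100:
        pts=np.argwhere(l==i)[:,::-1].astype(np.float32);r=cv2.minAreaRect(pts);print(st[i],r)
        k=onz(c,np.array(r[0])+[230,155],.039);print('key',k)
a=onz(c,(270,147),.018);b=onz(c,(355,147),.018);d=b-a
print(a,b,np.linalg.norm(d),'yaw',np.degrees(np.arctan2(-d[0],d[1])))
f=onz(c,(236,149),.03);r=onz(c,(237,210),.03);d=r-f;print('housing yaw',np.degrees(np.arctan2(d[1],d[0])),np.linalg.norm(d))
print('eyed key',onz(c,(252,185),.039))
s=bot.get_state();Rm=R.from_quat(np.roll(s['orientation'],-1)).as_matrix();print(Rm.round(3))
print('tool yaw',np.degrees(np.arctan2(-Rm[0,1],Rm[1,1])))
print('key in tool', Rm.T@(k-s['eef_pos']))
E
```

```text
[  8  13  29  33 453] ((22.0, 29.0), (32.0, 28.0), 90.0)
key [0.52124977 0.09147087 0.039     ]
[0.48361834 0.1032557  0.018     ] [0.46878044 0.1909084  0.018     ] 0.0888997073977705 yaw 9.607981915405558
housing yaw 8.450808304430401 0.06410147985402334
eyed key [0.52226889 0.09161908 0.039     ]
[[-0.985 -0.17  -0.012]
 [-0.17   0.985 -0.006]
 [ 0.013 -0.003 -1.   ]]
tool yaw 9.813924591408174
key in tool [-0.00476308 -0.02653223  0.16360249]
```

Request:
{"op": "servo_tool", "data": {
  "increments": [
    [0, 4, 30, 0, 0, 0],
    [0, 4, 65, 0, 0, 0],
    [0, 4, 100, 0, 0, 0],
    [0, 4, 130, 0, 0, 0],
    [0, 4, 150, 0, 0, 0]
  ]
}}

```text
time: 2.23
eef_pos: [0.516, 0.125, 0.0587]
orientation: [-0.002, -0.088, 0.996, -0.0]
wrist_force: [-0.9, 0.3, 0.1]
gripper_width: 0.048
finger_force: 0.0
```

Request:
{"op": "servo_tool", "data": {
  "increments": [
    [0, 0, 0, 0, 0, 0],
    [0, 0, 0, 0, 0, 0]
  ]
}}

```text
time: 2.4
eef_pos: [0.5174, 0.1249, 0.0608]
orientation: [-0.001, -0.087, 0.996, -0.0]
wrist_force: [0.7, -0.1, 0.7]
gripper_width: 0.0481
finger_force: 0.0
```

```bash
python3 - <<'E'
from h import *
s=bot.get_state();print(s['eef_pos'],s['wrist_force'])
im=bot.camera('wrist');cv2.imwrite('pics/w2.png',im)
t=bot.camera('scene')[190:290,280:400];cv2.imwrite('pics/s2.png',cv2.resize(t,(720,600),interpolation=3))
E
```

```text
[0.51740503 0.12489978 0.06082368] [ 0.68614659 -0.11771287  0.73643396]
```

View pics/w2.png

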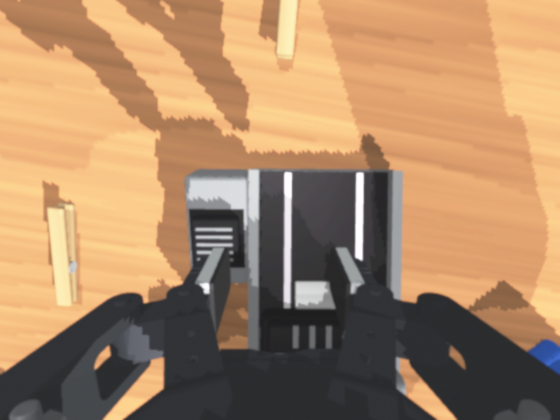

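The key is visible at about (217,239), partly behind the left fingertip at (215,252). The right fingertip is over the tray, slightly left of its middle.

```bash
python3 - <<'E'
from h import *
c=bot.get_calibration('wrist');s=bot.get_state();p=np.array(s['eef_pos'])
Rm=R.from_quat(np.roll(s['orientation'],-1)).as_matrix();print(Rm.round(3))
for uv,z in [((190,210),.039),((242,210),.039),((217,239),.039),((186,175),.03),((247,172),.03),((248,170),.018),((402,170),.018)]:
    print(uv,((Rm.T@(onz(c,uv,z)-p))*1000).round(1))
for t in [(0,31.5,0),(0,-31.5,0),(0,31.5,-5),(0,-31.5,-5),(0,-31.5,22)]: print(t,proj(c,p+Rm@(np.array(t)/1000)).round(1))
print(s['joint_torque'],s['joint_pos'])
E
```

```text
[[-0.985 -0.174  0.003]
 [-0.174  0.985  0.001]
 [-0.003  0.001 -1.   ]]
(190, 210) [ 19.3 -47.4  24. ]
(242, 210) [ 19.2 -18.8  24. ]
(217, 239) [  2.2 -33.5  24. ]
(186, 175) [ 37.1 -50.7  32.9]
(247, 172) [ 38.8 -16.4  33. ]
(248, 170) [ 38.1 -17.   45. ]
(402, 170) [38. 75. 45.]
(0, 31.5, 0) [339.9 260.8]
(0, -31.5, 0) [212.  260.9]
(0, 31.5, -5) [341.9 265.2]
(0, -31.5, -5) [209.9 265.4]
(0, -31.5, 22) [220.  244.1]
[-4.45388525e-02 -3.38656354e+01  4.58946660e+00 -1.75105476e+01
  8.52398953e-03  5.65516215e-02 -2.35913860e-03] [-0.69175577  0.41471276  0.4423781   2.01835507 -0.25418007  0.75781116
  1.64873466]
```

Request:
{"op": "servo_tool", "data": {
  "increments": [
    [3, -1, 6, 0, 0, 0],
    [3, -1, 12, 0, 0, 0],
    [3, -1, 18, 0, 0, 0],
    [3, -1, 18, 0, 0, 0]
  ]
}}

```text
time: 2.83
eef_pos: [0.5147, 0.1232, 0.0425]
orientation: [-0.001, -0.087, 0.996, -0.0]
wrist_force: [-0.2, 0.5, -0.0]
gripper_width: 0.0483
finger_force: 0.0
```

Request:
{"op": "servo_tool", "data": {
  "increments": [
    [0, 0, 1, 0, 0, 0],
    [0, 0, 3, 0, 0, 0],
    [0, 0, 4, 0, 0, 0],
    [0, 0, 4, 0, 0, 0]
  ]
}}

```text
time: 3.17
eef_pos: [0.5155, 0.1232, 0.0391]
orientation: [-0.0, -0.087, 0.996, -0.0]
wrist_force: [0.8, 0.4, 0.2]
gripper_width: 0.0478
finger_force: 0.0
```

Request:
{"op": "servo_tool", "data": {
  "increments": [
    [0, 0, 1, 0, 0, 0],
    [0, 0, 2, 0, 0, 0],
    [0, 0, 3, 0, 0, 0],
    [0, 0, 3, 0, 0, 0]
  ]
}}

```text
time: 3.5
eef_pos: [0.5157, 0.1233, 0.0362]
orientation: [0.0, -0.087, 0.996, -0.0]
wrist_force: [0.4, 0.5, -1.1]
gripper_width: 0.0482
finger_force: 0.0
```

Request:
{"op": "servo_tool", "data": {
  "increments": [
    [0, 0, 1, 0, 0, 0],
    [0, 0, 2, 0, 0, 0],
    [0, 0, 3, 0, 0, 0],
    [0, 0, 3, 0, 0, 0]
  ]
}}

```text
time: 3.83
eef_pos: [0.5157, 0.1233, 0.0333]
orientation: [0.0, -0.087, 0.996, 0.0]
wrist_force: [1.0, 0.7, 0.1]
gripper_width: 0.048
finger_force: 0.6
```

Request:
{"op": "servo_tool", "data": {
  "increments": [
    [0, 0, 1, 0, 0, 0],
    [0, 0, 2, 0, 0, 0],
    [0, 0, 3, 0, 0, 0],
    [0, 0, 3, 0, 0, 0]
  ]
}}

```text
time: 4.17
eef_pos: [0.5144, 0.123, 0.0298]
orientation: [-0.001, -0.087, 0.996, -0.0]
wrist_force: [-2.2, -0.1, 2.2]
gripper_width: 0.048
finger_force: 1.9
```

```bash
python3 - <<'E'
from h import *
s=bot.get_state();print(s['eef_pos'],s['wrist_force'],s['ft_torque'],s['finger_force'])
a=bot.camera('wrist')[140:380,150:430];cv2.imwrite('pics/w3.png',cv2.resize(a,(700,600),interpolation=3))
E
```

```text
[0.51440881 0.12303431 0.02978674] [-2.17673234 -0.09396719  2.17586803] [-0.12610746  0.45050197  0.0188153 ] 1.8927051508217119
```

View pics/w3.png

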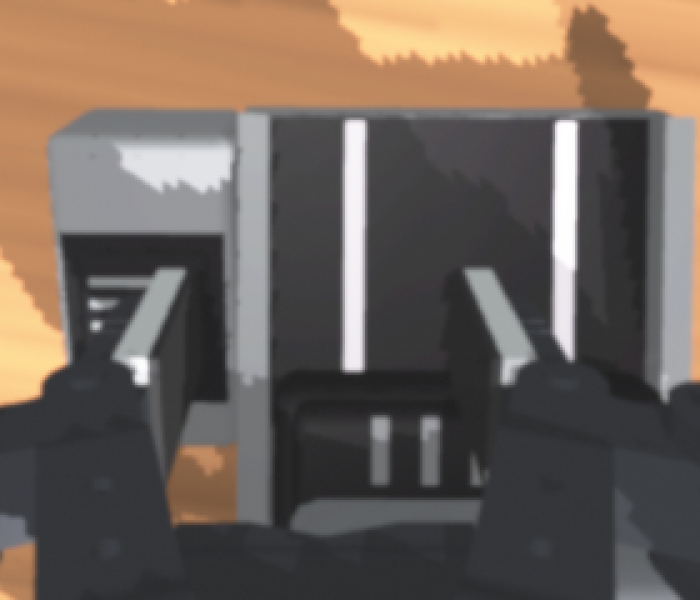

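The pack has popped, and its nose now rests against the right finger (force in x is −2.2 N). I'll press a little deeper for margin and let it settle.

Request:
{"op": "servo_tool", "data": {
  "increments": [
    [0, 0, 1, 0, 0, 0],
    [0, 0, 2, 0, 0, 0],
    [0, 0, 2, 0, 0, 0],
    [0, 0, 2, 0, 0, 0],
    [0, 0, 2, 0, 0, 0]
  ]
}}

```text
time: 4.63
eef_pos: [0.5145, 0.123, 0.0292]
orientation: [-0.002, -0.087, 0.996, 0.0]
wrist_force: [-7.0, -1.1, 13.5]
gripper_width: 0.0476
finger_force: 7.4
```

Request:
{"op": "servo_tool", "data": {
  "increments": [
    [0, 0, 0, 0, 0, 0],
    [0, 0, 0, 0, 0, 0],
    [0, 0, 0, 0, 0, 0],
    [0, 0, 0, 0, 0, 0],
    [0, 0, 0, 0, 0, 0]
  ]
}}

```text
time: 5.05
eef_pos: [0.5145, 0.123, 0.0292]
orientation: [-0.002, -0.087, 0.996, 0.0]
wrist_force: [-6.3, -1.3, 13.2]
gripper_width: 0.0482
finger_force: 7.4
```

```bash
python3 - <<'E'
from h import *
F=[]
for i in range(6):
    im=bot.camera('wrist');s=bot.get_state();F.append(np.r_[s['wrist_force'],s['finger_force']])
print(np.round(F,2),np.mean(F,0),s['eef_pos'],s['ft_torque'],s['time'])
a=im[140:380,150:430];cv2.imwrite('pics/w4.png',cv2.resize(a,(700,600),interpolation=3))
c=bot.get_calibration('wrist');p=np.array(s['eef_pos']);Rm=R.from_quat(np.roll(s['orientation'],-1)).as_matrix()
E
```

```text
[[-5.61 -1.04 12.4   7.38]
 [-5.82 -0.23 12.75  7.38]
 [-6.21 -1.34 13.18  7.38]
 [-6.   -2.02 12.85  7.38]
 [-6.4  -1.02 12.89  7.38]
 [-6.16 -0.14 13.12  7.38]] [-6.03246479 -0.96785727 12.86518425  7.37820847] [0.51445305 0.1230181  0.02922023] [-5.05652280e-01  1.28699422e+00  1.16011518e-03] 5.35
```

View pics/w4.png

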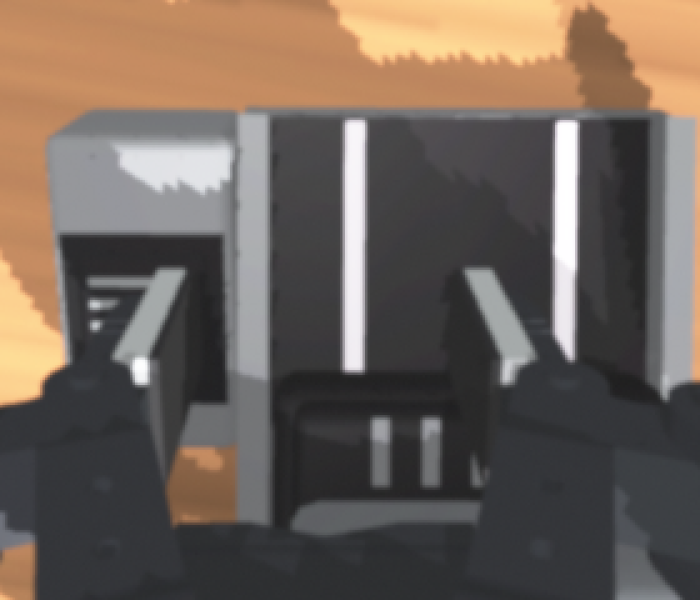

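The key is at its stop (13 N) and the pack hasn't moved between the last two pictures. I'll check the nose position and hand in if it's in range.

```bash
python3 - <<'E'
from h import *
c=bot.get_calibration('wrist')
lip=onz(c,(150+450/2.5,140+112/2.5),.010); n=onz(c,(150+330/2.5,140+375/2.5),.045)
y=np.radians(9.8); s=((n-lip)@[np.cos(y),np.sin(y),0]*1000+6)/np.cos(np.radians(14)); print('front edge s mm ~',s)
if 15<s<68: print(bot.close_job())
E
```

```text
front edge s mm ~ 48.77246341824369
the job is handed in; nothing more can be done
None
```

The tall pack is popped and the job is handed in: one finger holds its key at the stop (about 13 N down), and the other stops the pack about 49 mm up from the lip (35 mm down from latched). I judged the finger's contact from the pack having stopped there, because force readings can't separate pack from key. I didn't look at the slim pack again, and no verdict came back.

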